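Load the slip clutch and hold its pulley on the shaft flat

ROBOT

A 6-joint arm with a two-finger parallel gripper is mounted at the origin on the work surface. World frame = base frame: x ahead of the robot, y to its left, z up, the work surface at z = 0. Lengths are in m, angles in rad, forces in N, time in s.
With the tool pointing down it reaches from about 0.35 to 0.975 m from the base axis. Payload 4.9 kg.
Tool frame: the origin (TCP) lies midway between the tips of the shut fingers; the grasp point (between the pads) lies 19 mm behind it; z points along the fingers, y is the line along which they close (so a half turn about z gives the same grasp; the last joint's range is limited). The gripper opens to 85 mm and grips with 20 to 120 N. Pads are 22 mm wide; open, the fingers measure 114 mm over their backs; the gripper's body (76 mm by 85 mm) begins 54 mm behind the grasp point. The pads swing forward as they close: fully open they stand 13 mm farther back than shut.
Start: joints at [1.04, 0.053, 1.613, -0, 1.476, -0.119], TCP at [0.25, 0.573, 0.231] pointing down, gripper open.
Joint ranges: [-3.01, 3.01], [-1.01, 2.22], [0.06, 2.58], [-1.02, 4.17], [0.09, 2.62], [-3.14, 3.14]. Speed limits (rad/s): [2.57, 2.57, 3.14, 3.14, 3.14, 3.14].

INTERFACE

Orientations are given as a rotation vector (axis times angle).
In Python, from station import manip gives the robot as it stands. Calls block until the motion is done:
- manip.reach(position, orientation): joint-space move of the TCP to a pose.
- manip.move_l(position, orientation=None, max_speed=0.15, until_force=None): straight line of the TCP; orientation=None keeps the orientation; max_speed is the mean speed in m/s. With until_force (N) it stops when the force on the tool has changed by that much, and returns True; else False.
- manip.move_joints(angles): joint-space move.
- manip.let_go() and manip.grab(grip_force=None): open the fingers fully, or close them until they stop; grip_force is the grip in N (None keeps the last).
- manip.hold(seconds).
- manip.solve_ik(position, orientation): joint angles nearest the present ones, or None.
- manip.observe(): the state.
- manip.read_camera(name): name is "side" or "top"; returns a dict with "image" (420x560x3 uint8, red, green, blue), "mtx" (3x3 intrinsics, pixels), "origin" and "attitude" of the camera in the world. Camera axes: x right, y up, looking along -z (the intrinsics and any distortion apply to the point x, -y, -z); pixel columns grow to the right and rows downward; lengths in m; the calibration is good to about 2 mm. A picture is of the moment at which its call begins. There is no depth.
A pose or a line that the arm cannot do raises manip.MotionError and nothing moves.
- manip.finish_job(): hands the job in; it is judged then, once.
The state is a dict: "clock": time; "joints": joint angles; "joint_vel": joint speeds; "joint_torque": joint torques, N m; "tool_pos": TCP position; "orientation": TCP orientation; "wrist_force": force on the tool from outside, world axes, zero at the start; "torque": the same for the moment, N m; "opening": opening from 0.0 (shut) to 1.0 (fully open); "gripper_force": force on a finger pad.
Only numpy, scipy, OpenCV 4.12 (cv2) and the standard library are available. Lean on these libraries where they do the work, as an engineer would, in place of code of your own. Each camera call takes 0.05 s, during which the arm holds its last target. There are 200 camera calls.

TASK

Finish the slip clutch on the small drive unit: drop the two brass plugs from the wooden stand one at a time into the two empty bores of its spring plate, and then pinch the bare shaft in the fingers and turn it until its flat squarely faces the two-pronged key-guide fork. Then put the toothed pulley on the shaft, hub up and set screw on the flat, press it down until the spring plate under it is all the way down, and finish while still gripping and pressing it there so that I can tighten the screw: do not let go. Leave everything else as it is.

Things in the scene. Friction and masses are not known exactly. Their poses are not given: they have to be found in the camera images.
- drive: the fixed drive unit: a black and aluminium gearmotor 90 mm square on an aluminium base plate (170 x 120 x 8 mm), with an upright shaft in the middle. Origin on the bench under the shaft axis, z up; +x points from the shaft to the steel key-guide fork, two prongs (each 10 x 10 mm, 14 mm apart, tops 87 mm above the bench) whose centres lie 82 mm from the shaft axis
- spring_plate (a joint): how far the steel spring plate (88 mm square, 16 mm thick, around the shaft) is pressed down, m: 0 = fully up, top face 62 mm above the bench; 0.006 = all the way down, on its stop. With plugs and pulley in place it takes a push of about 7 to 8 N to hold it all the way down, and springs up again when let go; the pulley's own weight does not press it down
- bore1 (a point): mouth centre, in the spring plate's top face, of an empty round bore, 14.5 mm in diameter, 12 mm deep, flat bottom, 30 mm from the shaft axis at +60 degrees from the fork; z up. A plug sits in it on its end and stands 14 mm proud. Moves with the plate
- bore2 (a point): the same, the second empty bore, at -60 degrees from the fork
- bore3 (a point): the third bore, opposite the fork, already holding a plug
- spindle (a joint): rotation of the drive unit's shaft, rad, positive anticlockwise seen from above: 0 = the flat squarely faces the fork (+x of the drive unit). Turns stiffly by hand (about 0.04 N m) and stays where it is left; starts 0.5 to 1.4
- shaft_tip (a point): top end, on the axis, of the upright steel shaft, 106 mm above the bench. The shaft is 16 mm in diameter with one flat along its side (D-section: the flat lies 4.2 mm from the axis, so 12.2 mm across the flat, 16 mm across the round), from 8 mm above the spring plate up; its top 5 mm taper to 0.65 of the width. x = direction in which the flat faces (turns with the shaft), z up
- pulley: loose aluminium pulley, hub up, about 160 g: toothed rim 76 mm in diameter, 8 mm thick, below; round hub 34 mm in diameter, 16 mm high, above; 19 mm bore right through. Origin at the centre of the underside, z up, x = side of the set screw. On the three plugs with the spring plate up its underside is 76 mm above the bench (30 mm below the shaft end); pressed all the way down, 70 mm
- set_screw (a point): where the dark set screw (6 mm in diameter) leaves the hub's outside, on the pulley's +x side: 17 mm from its axis, 16 mm above its underside. The screw sticks out of the hub by 5 mm and into the bore to 5.8 mm from the axis, so the pulley goes down the shaft only with the screw over the flat
- stand: fixed wooden stand, 150 x 46 x 22 mm, with three sockets 8 mm deep along its x axis at -50, 0 and +50 mm: plug_a, plug_b and a thin steel dowel pin stand in them. Origin at the centre of its underside
- plug_a: plain brass friction plug, upright cylinder 12 mm in diameter and 26 mm long, its foot chamfered to 8 mm, about 24 g; origin at the centre of its underside, z along its axis to the top. It stands in the stand, 18 mm proud. Either plug may go in either empty bore
- plug_b: plain brass friction plug, upright cylinder 12 mm in diameter and 26 mm long, its foot chamfered to 8 mm, about 24 g; origin at the centre of its underside, z along its axis to the top. It stands in the stand's middle socket, 18 mm proud
- plug_c: plain brass friction plug, upright cylinder 12 mm in diameter and 26 mm long, its foot chamfered to 8 mm, about 24 g; origin at the centre of its underside, z along its axis to the top. It is already in bore3 of the spring plate; leave it there
- dowel: bystander: thin steel dowel pin, 8 mm in diameter and 45 mm long, upright in the stand's third socket; origin at the centre of its underside
- spare_collar: bystander: loose dark steel shaft collar without a set screw, 44 mm outside, 24 mm bore, 14 mm high; origin at the centre of its underside
- mug: bystander: loose white mug, 80 mm in diameter, 90 mm high; origin at the centre of its underside
- screwdriver: bystander: loose screwdriver lying on the bench along its x axis
- tape_roll: bystander: loose roll of tape lying flat, 90 mm in diameter, 20 mm high; origin at the centre of its underside
There are look-alikes about, which are no part of the job. Of the things like the pulley, leave any that is pink; of the rest the smaller one is meant.

How it is judged:
By the outcome, as a careful person would: the job done as asked, in the order asked, and still so for the second after the job is handed in, while the arm keeps its last pose, push and grip.
It also fails if it takes over 72 s, if anything falls off the work surface, if the arm or the gripper's body presses on something with over 40 N, if the wrist force passes 120 N, or if a joint passes its speed limit or range.

## Working session

There is one attempt and no reset: what is moved stays moved. The work goes in short steps, each a Python script; the robot and the scene stay as the last script left them, time stands still between calls to the robot, and variables do not carry over. Pictures are saved under pics/ and viewed, at most 10 in all, crops included, and the job is handed in when it is done.

```bash
ls; mkdir -p pics; python3 - <<'E'
from station import manip
import cv2,numpy as np
for n in("side","top"):
    c=manip.read_camera(n); cv2.imwrite(f"pics/{n}0.png",c["image"][:,:,::-1]); print(n,[ (k,np.round(v,4).tolist()) for k,v in c.items() if k!="image"])
print(manip.observe())
E
```

```text
pics
side [('mtx', [[456.5022, 0.0, 279.7069], [0.0, 456.5022, 209.6406], [0.0, 0.0, 1.0]]), ('origin', [0.4088, 0.7713, 1.0095]), ('attitude', [0.1066, -1.0188, -2.8209])]
top [('mtx', [[399.5961, 0.0, 276.5589], [0.0, 399.5961, 212.008], [0.0, 0.0, 1.0]]), ('origin', [0.338, -0.0103, 1.2317]), ('attitude', [0.1508, -0.1361, -1.5904])]
{'clock': 0.1, 'joints': array([ 1.03997033e+00,  5.33397958e-02,  1.61417379e+00, -4.07461448e-06,
        1.47600651e+00, -1.19018320e-01]), 'joint_vel': array([ 0.00033549, -0.0011072 , -0.00430499, -0.00058784,  0.00031951,
       -0.00056208]), 'joint_torque': array([ 8.29334817e-05, -3.94903851e+01, -3.71363282e+01, -1.56895094e-04,
        3.90730362e-03, -7.80032849e-06]), 'tool_pos': array([0.24988555, 0.5722466 , 0.23014539]), 'orientation': array([-6.42178991e-01, -3.07463180e+00,  2.87068651e-03]), 'wrist_force': array([-0.50120808,  0.54606445,  0.76678046]), 'torque': array([-0.02702569,  0.00702366,  0.0017883 ]), 'gripper_force': 0.0, 'opening': 1.0021682829889715}
```

View pics/top0.png

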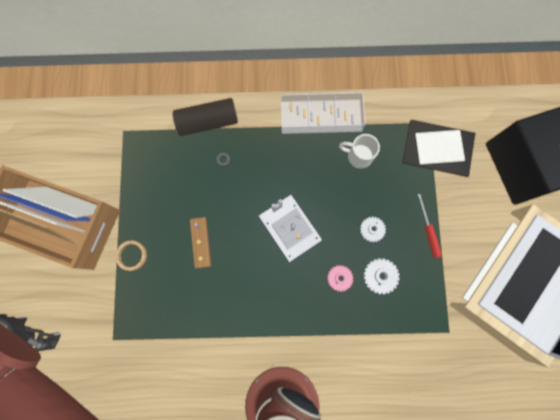

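View pics/side0.png

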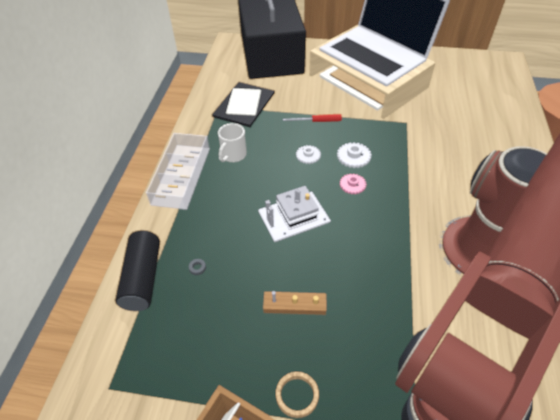

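The top view shows three pulley-like things: a small white one at (373,229), a large white one at (381,276) and a pink one at (340,279). The small white one fits, being not pink and the smaller of the other two. The drive is at (291,228), the stand at (200,242), and the dowel is probably its grey-topped end at (196,225). I'll confirm with one enlarged crop.

```bash
python3 - <<'E'
import cv2,numpy as np
t=cv2.imread("pics/top0.png");s=cv2.imread("pics/side0.png")
def tile(im,x,y,w=80,h=60): return cv2.resize(im[y:y+h,x:x+w],(400,300),interpolation=cv2.INTER_CUBIC)
cv2.imwrite("pics/crop1.png",np.vstack([np.hstack([tile(t,250,195,96,72),tile(s,255,180)]),np.hstack([tile(t,325,215,96,84)[:,:],tile(s,290,140,88,66)])]))
E
```

```text
(no output)
```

View pics/crop1.png

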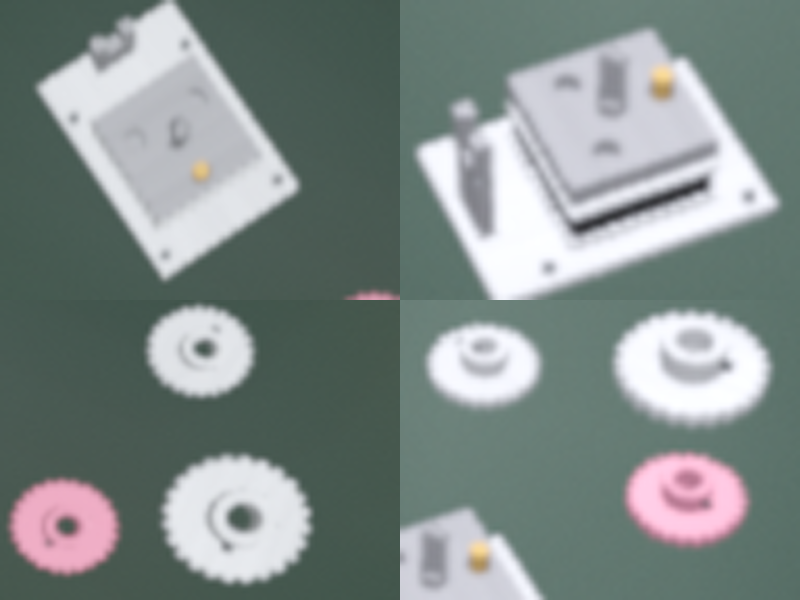

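The crop confirms it. The meant pulley is the small white one, at top px (373,229) and side px (308,154), with its set screw towards top px (377,223). The drive's bores, plug_c and fork are clear. Next I'll measure.

```bash
cat > h.py <<'E'
import cv2,numpy as np
from scipy.spatial.transform import Rotation as R
from station import manip
def cam(n):
    c=manip.read_camera(n); c["R"]=R.from_rotvec(c["attitude"]).as_matrix(); return c
def rays(c,uv):
    uv=np.atleast_2d(uv).astype(float); K=c["mtx"]
    d=np.c_[(uv[:,0]-K[0,2])/K[0,0],-(uv[:,1]-K[1,2])/K[1,1],-np.ones(len(uv))]
    return d@c["R"].T
def plane(c,uv,z):
    d=rays(c,uv); return c["origin"]+d*((z-c["origin"][2])/d[:,2])[:,None]
def proj(c,p):
    q=(np.atleast_2d(p)-c["origin"])@c["R"]; K=c["mtx"]
    return np.c_[K[0,0]*q[:,0]/-q[:,2]+K[0,2],-K[1,1]*q[:,1]/-q[:,2]+K[1,2]]
def tri(c1,u1,c2,u2):
    d1,d2=rays(c1,u1)[0],rays(c2,u2)[0]; A=np.c_[d1,-d2]
    t=np.linalg.lstsq(A,c2["origin"]-c1["origin"],rcond=None)[0]
    a=c1["origin"]+t[0]*d1;b=c2["origin"]+t[1]*d2
    return (a+b)/2,np.linalg.norm(a-b)
def blobs(m,amin=8):
    n,l,s,c=cv2.connectedComponentsWithStats(m.astype(np.uint8)); return [(s[i,4],c[i],l==i) for i in range(1,n) if s[i,4]>=amin]
def orange(c):
    h=cv2.cvtColor(c["image"],cv2.COLOR_RGB2HSV); return (h[...,0]>12)&(h[...,0]<28)&(h[...,1]>110)&(h[...,2]>130)
E
python3 - <<'E'
from h import *
np.set_printoptions(precision=4,suppress=True)
C={n:cam(n) for n in("top","side")}
box={"top":(250,190,330,270),"side":(250,175,340,245)}
st={"top":(185,210,215,275),"side":(255,282,335,320)}
for n,c in C.items():
    h=cv2.cvtColor(c["image"],cv2.COLOR_RGB2HSV).astype(int)
    x0,y0,x1,y1=box[n]; sub=np.zeros(h.shape[:2],bool); sub[y0:y1,x0:x1]=1
    print(n,"V samples",[(p,c["image"][p[1],p[0]].tolist()) for p in ([(275,208),(291,222),(303,237),(200,250),(196,225)] if n=="top" else [(268,220),(296,208),(300,200),(300,305),(274,297)])])
    for nm,m,z in(("base",(h[...,2]>130)&(h[...,1]<60)&sub,.008),("spring",(h[...,2]>140)&(h[...,2]<(205 if n=="top" else 212))&(h[...,1]<60)&sub,.062)):
        m=cv2.morphologyEx(m.astype(np.uint8),cv2.MORPH_OPEN,np.ones((3,3))) if nm=="spring" else m
        b=max(blobs(m)); ct=max(cv2.findContours(b[2].astype(np.uint8),0,cv2.CHAIN_APPROX_NONE)[0],key=len)[:,0]
        w=plane(c,ct,z)[:,:2]; r=cv2.minAreaRect((w*1000).astype(np.float32)); print(nm,b[0],r)
    h0=orange(c)
    for a in blobs(h0&sub,3): print("plugc",a[0],a[1],plane(c,a[1],.076))
    x0,y0,x1,y1=st[n]; s2=np.zeros_like(sub); s2[y0:y1,x0:x1]=1
    hh=h[...,2][y0:y1,x0:x1]
    cv2.imwrite(f"pics/z_{n}.png",cv2.resize(c["image"][y0:y1,x0:x1,::-1],None,fx=8 if n=="top" else 6,fy=8 if n=="top" else 6,interpolation=2))
a=cv2.imread("pics/z_top.png");b=cv2.imread("pics/z_side.png")
a=a.transpose(1,0,2)[:, :]; W=max(a.shape[1],b.shape[1])
f=lambda i:np.pad(i,((0,0),(0,W-i.shape[1]),(0,0)))
cv2.imwrite("pics/stand.png",np.vstack([f(a),f(b)])); print(a.shape,b.shape)
E
```

```text
top V samples [((275, 208), [139, 142, 146]), ((291, 222), [181, 183, 189]), ((303, 237), [190, 193, 197]), ((200, 250), [170, 132, 90]), ((196, 225), [162, 158, 158])]
base 2266 ((516.55517578125, -39.61737823486328), (180.47662353515625, 124.40518188476562), 32.2782096862793)
spring 859 ((503.5279541015625, -44.46612548828125), (85.7357177734375, 89.61753845214844), 32.231807708740234)
side V samples [((268, 220), [149, 150, 158]), ((296, 208), [163, 164, 173]), ((300, 200), [180, 182, 191]), ((300, 305), [192, 149, 103]), ((274, 297), [143, 137, 140])]
base 2492 ((523.2274169921875, -49.228485107421875), (177.81546020507812, 162.01608276367188), 32.20953369140625)
spring 236 ((509.87451171875, -3.813457489013672), (63.35041046142578, 119.47074890136719), 81.07005310058594)
plugc 3 [307. 197.] [[ 0.4807 -0.049   0.076 ]]
(240, 520, 3) (228, 480, 3)
```

View pics/stand.png

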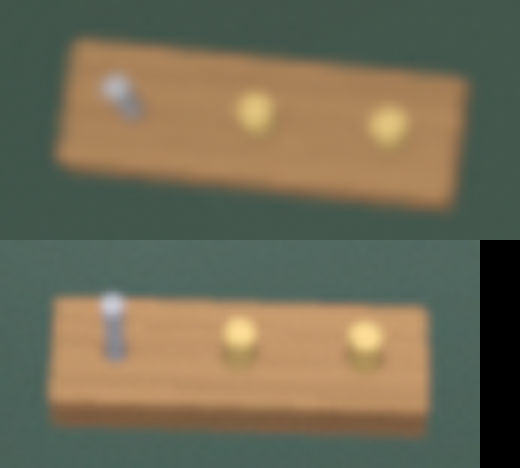

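The crop shows the dowel at the left end of the stand (thin, grey). plug_b is in the middle and plug_a at the right end, both brass. Now I'll refine the brass, spring-plate and shaft measurements.

```bash
cat >> h.py <<'E'
def brass(c,uv,r=6,thr=None):
    u,v=int(round(uv[0])),int(round(uv[1])); p=c["image"][v-r:v+r+1,u-r:u+r+1].astype(float)
    y=(p[...,0]+p[...,1])/2-p[...,2]; lo=np.median(y); w=np.clip(y-(lo+.35*(y.max()-lo)),0,None)
    yy,xx=np.mgrid[v-r:v+r+1,u-r:u+r+1]; m=cv2.connectedComponents((w>0).astype(np.uint8))[1]
    w=w*(m==m[np.unravel_index(w.argmax(),w.shape)])
    return np.array([(w*xx).sum(),(w*yy).sum()])/w.sum(),(w>0).sum()
E
python3 - <<'E'
from h import *
np.set_printoptions(precision=4,suppress=True)
C={n:cam(n) for n in("top","side")}
T,S=C["top"],C["side"]
# top crop transposed: px=185+row/8 , 210+col/8 ; 
g={"plugb":((185+110/8,210+255/8),(255+240/6,282+(335-240)/6),.04),"pluga":((185+125/8,210+388/8),(255+365/6,282+(338-240)/6),.04),"plugc":((250+201/4.167,195+171/4.167),(255+262/5,180+80/5),.076)}
for k,(a,b,z) in g.items():
    ua,na=brass(T,a);ub,nb=brass(S,b); print(k,ua,na,plane(T,ua,z)[0],ub,nb,plane(S,ub,z)[0],"tri",tri(T,ua,S,ub))
a=(293.2,225);b=(297.6,191.6); print("tip",plane(T,a,.106),plane(S,b,.106),tri(T,a,S,b))
g=cv2.cvtColor(S["image"],cv2.COLOR_RGB2GRAY)
print("side col x=300",g[178:240:1,300].tolist()); print("row y=205",g[205,262:335].tolist())
g=cv2.cvtColor(T["image"],cv2.COLOR_RGB2GRAY); print("top patch"); print(g[216:236,282:304])
E
```

```text
plugb [198.4187 241.4215] 19 [0.4738 0.2346 0.04  ] [294.5187 297.0027] 26 [0.4755 0.2388 0.04  ] tri (array([0.4752, 0.2358, 0.0343]), np.float64(0.0014544466869329175))
pluga [200.1505 258.056 ] 20 [0.424  0.2289 0.04  ] [315.465  297.6397] 29 [0.426  0.2332 0.04  ] tri (array([0.4253, 0.23  , 0.034 ]), np.float64(0.0017137851495802386))
plugc [297.7289 235.5877] 15 [ 0.4796 -0.0619  0.076 ] [306.9526 195.7996] 27 [ 0.4814 -0.0534  0.076 ] tri (array([ 0.4815, -0.0624,  0.0657]), np.float64(0.0012832198402185852))
tip [[ 0.5066 -0.0487  0.106 ]] [[ 0.5054 -0.0382  0.106 ]] (array([ 0.5075, -0.049 ,  0.0941]), np.float64(0.0016334969163160052))
side col x=300 [121, 121, 121, 120, 120, 119, 120, 120, 135, 174, 201, 209, 205, 192, 184, 184, 184, 185, 184, 184, 184, 183, 183, 185, 195, 206, 210, 212, 212, 211, 210, 208, 209, 210, 210, 201, 174, 149, 155, 202, 234, 217, 162, 90, 66, 148, 208, 216, 228, 246, 251, 252, 247, 218, 173, 131, 114, 111, 110, 109, 109, 109]
row y=205 [111, 111, 114, 118, 127, 134, 137, 148, 169, 199, 228, 238, 243, 248, 243, 214, 195, 210, 190, 172, 193, 207, 2
[... 1424 characters left out ...]
2 148 159 175 185 187 188 189
  189 189 189 189]
 [189 186 179 184 189 189 189 186 171 146 134 144 166 182 187 189 189 189
  189 189 190 190]
 [188 187 184 187 189 189 190 187 177 164 157 165 178 186 188 188 189 189
  189 190 190 190]
 [187 189 189 189 189 190 190 188 186 182 179 183 186 188 189 189 189 190
  189 190 189 188]
 [189 190 190 190 190 190 189 188 188 188 187 188 188 189 189 189 191 189
  189 188 188 187]
 [190 190 190 190 189 189 188 188 188 188 189 189 189 189 190 192 194 190
  187 187 187 187]
 [190 190 190 189 188 188 188 188 188 189 189 189 189 189 192 195 198 192
  183 184 186 187]
 [190 189 188 188 188 188 189 189 189 189 189 190 189 189 190 197 200 193
  181 183 186 187]]
```

```bash
cat >> h.py <<'E'
def ori(a):
    """tool down, closing line along world angle a (rad)"""
    y=np.array([np.cos(a),np.sin(a),0]); z=np.array([0,0,-1.]); return R.from_matrix(np.c_[np.cross(y,z),y,z]).as_rotvec()
def best(p,a):
    o=[]
    for k in(-1,0,1):
        q=manip.solve_ik(list(p),ori(a+k*np.pi))
        if q is not None: o.append((abs(q[5]),k,np.array(q)))
    m=min(o,key=lambda t:t[0]); return ori(a+m[1]*np.pi),m[2]
def st(msg=""):
    s=manip.observe(); print(msg,"t",round(s["clock"],2),"tcp",np.round(s["tool_pos"],4),"F",np.round(s["wrist_force"],1),"op",round(s["opening"],3),"gf",round(s["gripper_force"],1),"q6",round(s["joints"][5],2)); return s
E
python3 - <<'E'
from h import *
p=np.array([.4245,.2300]); o,q=best([*p,.1],np.radians(96.5)); print(q)
manip.reach([*p,.075],o); st("above")
print(manip.move_l([*p,.028],max_speed=.1,until_force=15)); st("down")
manip.grab(40); st("grab")
manip.move_l([*p,.085],max_speed=.12); st("up")
c=cam("side"); cv2.imwrite("pics/g1.png",cv2.resize(c["image"][200:340,220:400,::-1],None,fx=4,fy=4,interpolation=2))
E
```

```text
[ 3.42239697e-01 -1.74278785e-01  2.05733740e+00 -4.44089210e-16
  1.25853404e+00 -1.34200303e+00]
above t 1.83 tcp [0.4249 0.2306 0.0757] F [-0.  -0.1 -0.3] op 1.0 gf 0.0 q6 -1.34
False
down t 2.45 tcp [0.4247 0.2303 0.0282] F [-0.   0.8  0.4] op 0.996 gf 0.0 q6 -1.34
grab t 3.13 tcp [0.4246 0.2302 0.0282] F [-1.1  0.5  0.3] op 0.112 gf 38.4 q6 -1.34
up t 3.76 tcp [0.4241 0.2298 0.0845] F [ 0.3 -0.2 -0.6] op 0.116 gf 38.4 q6 -1.34
```

View pics/g1.png

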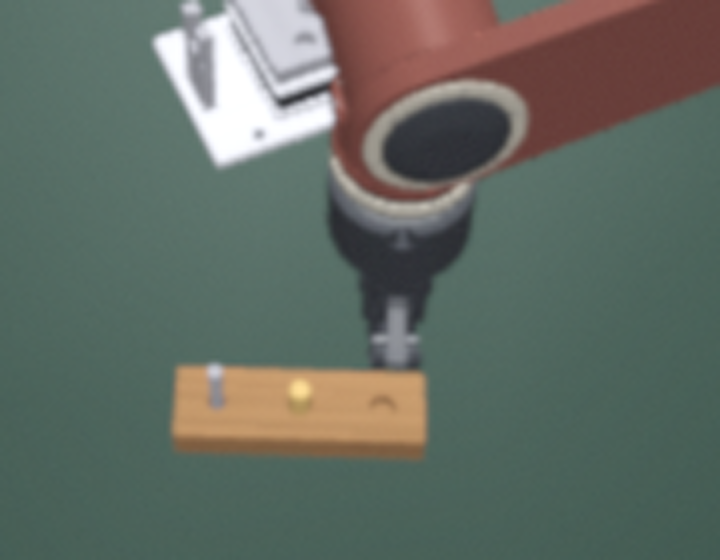

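The side crop shows plug_a's socket empty at crop px (382,402) and the plug held in the fingers. Next I'll overlay the predicted drive pose on both views, to check it before the insertion.

```bash
cat > d.py <<'E'
import numpy as np
AX=np.array([.5045,-.0455]); YAW=np.radians(32.23)
def dw(x,y,z):
    c,s=np.cos(YAW),np.sin(YAW); return np.array([AX[0]+c*x-s*y,AX[1]+s*x+c*y,z])
def pol(r,deg,z): return dw(r*np.cos(np.radians(deg)),r*np.sin(np.radians(deg)),z)
E
python3 - <<'E'
from h import *; from d import *
out=[]
for n,(x0,y0),f in(("top",(255,192),8),("side",(260,178),8)):
    c=cam(n); im=cv2.imread(f"pics/{n}0.png")[y0:y0+(65),x0:x0+50 if n=="top" else x0+50]
    x1=50
    im=cv2.resize(im,None,fx=f,fy=f,interpolation=cv2.INTER_CUBIC)
    def poly(P,col):
        u=(proj(c,np.array(P))-[x0,y0]+.5)*f; cv2.polylines(im,[u.round().astype(np.int32)],True,col,1)
    t=np.linspace(0,2*np.pi,30)
    for a in(60,-60): b=pol(.03,a,.062); poly([b+.00725*np.array([np.cos(k),np.sin(k),0]) for k in t],(0,0,255))
    b=pol(.03,180,.076); poly([b+.006*np.array([np.cos(k),np.sin(k),0]) for k in t],(255,0,0))
    poly([dw(.0052*np.cos(k),.0052*np.sin(k),.106) for k in t],(0,255,0))
    poly([dw(.044*i,.044*j,.062) for i,j in((1,1),(-1,1),(-1,-1),(1,-1))],(0,255,255))
    for s in(1,-1): poly([dw(.082+.005*i,s*.012+.005*j,.087) for i,j in((1,1),(-1,1),(-1,-1),(1,-1))],(255,0,255))
    out.append(im)
cv2.imwrite("pics/ov.png",np.hstack(out)); print(out[0].shape)
E
```

```text
(520, 400, 3)
```

View pics/ov.png

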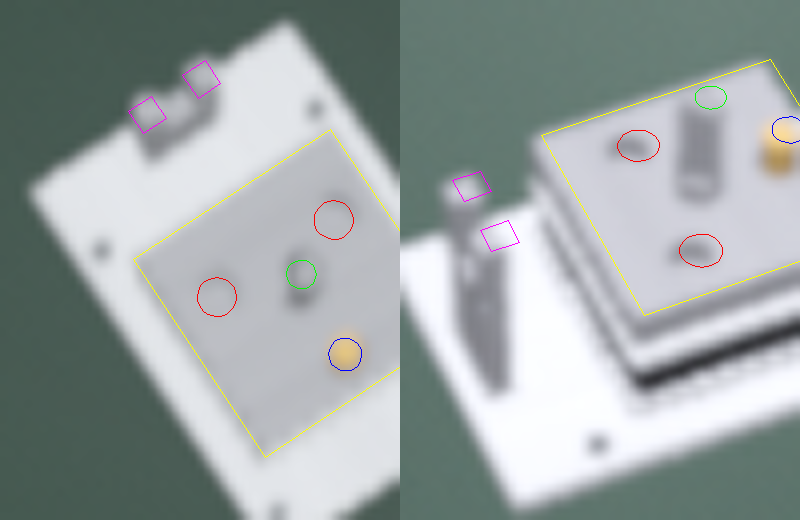

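The overlay fits the top view well: bores, plug, fork and square all coincide. The side view is off by about 1.2 px, which is 2–3 mm of calibration disagreement. I'll use the midpoint and insert by feel.

```bash
sed -i 's/^AX=.*/AX=np.array([.5055,-.0443])/' d.py; cat >> h.py <<'E'
def insert(p,zt,zb,offs,F=7):
    """try straight-down insertions at lateral offsets (m) around p; foot touches at zt, seated at zb"""
    for o in offs:
        q=np.array(p[:2])+o
        manip.move_l([*q,zt+.004],max_speed=.06)
        f0=manip.observe()["wrist_force"]
        hit=manip.move_l([*q,zb+.0015],max_speed=.025,until_force=F)
        s=manip.observe(); print(np.round(np.array(o)*1e3,1),"hit",hit,"z",round(s["tool_pos"][2],4),"dF",np.round(s["wrist_force"]-f0,1),"t",round(s["clock"],1))
        if s["tool_pos"][2]<zb+.0035: return True,q
    return False,q
E
python3 - <<'E'
from h import *; from d import *
b=pol(.03,60,.062); o,q=best([*b[:2],.13],YAW+np.radians(130)); print(b,q)
manip.move_l([.424,.21,.13],max_speed=.2)
manip.reach([*b[:2],.13],o); st()
manip.move_l([*b[:2],.082],max_speed=.12)
print(insert(b,.076,.064,[(0,0),(-.0012,-.0012),(.0012,.0012)])); st()
E
```

```text
Traceback (most recent call last):
  File "d.py", line 5, in pol
    def pol(r,deg,z): return dw(r*np.cos(np.radians(deg)),r*np.sin(np.radians(deg)),z)
                             ~~^^^^^^^^^^^^^^^^^^^^^^^^^^^^^^^^^^^^^^^^^^^^^^^^^^^^^^^
  File "d.py", line 4, in dw
    c,s=np.cos(YAW),np.sin(YAW); return np.array([AX[0]+c*x-s*y,AX[1]+s*x+c*y,z])
               ^^^
NameError: name 'YAW' is not defined
```

Those two were on one line; fixing.

```bash
sed -i '/^AX=/a YAW=np.radians(32.23)' d.py
python3 - <<'E'
from h import *; from d import *
b=pol(.03,60,.062); o,q=best([*b[:2],.13],YAW+np.radians(130)); print(b,q)
manip.move_l([.424,.21,.13],max_speed=.2)
manip.reach([*b[:2],.13],o); st()
manip.move_l([*b[:2],.082],max_speed=.12)
print(insert(b,.076,.064,[(0,0),(-.0012,-.0012),(.0012,.0012)])); st()
E
```

```text
[ 0.50433267 -0.01432272  0.062     ] [-1.75992894e-01 -1.54222558e-01  1.98601453e+00 -4.44089210e-16
  1.30980068e+00  1.34152114e-01]
 t 5.67 tcp [ 0.5038 -0.0137  0.1291] F [ 0.1  1.5 -0.2] op 0.115 gf 38.4 q6 0.13
[0. 0.] hit False z 0.0649 dF [-1.1  1.2 -1.4] t 7.2
(True, array([ 0.50433267, -0.01432272]))
 t 7.2 tcp [ 0.5038 -0.0142  0.0649] F [-1.   0.8 -1.4] op 0.117 gf 38.9 q6 0.13
```

```bash
python3 - <<'E'
from h import *; from d import *
s=manip.observe()["tool_pos"]
manip.let_go(); st("open"); manip.move_l([s[0],s[1],.14],max_speed=.15)
p=np.array([.4743,.2357]); o,_=best([*p,.1],np.radians(96.5))
manip.reach([*p,.10],o)
c=cam("side"); t=cam("top"); cv2.imwrite("pics/s1.png",np.vstack([cv2.resize(i,(640,300),interpolation=2) for i in (c["image"][175:235,225:353,::-1],t["image"][192:252,240:368,::-1])]))
print(manip.move_l([*p,.028],max_speed=.1,until_force=15)); st("down")
manip.grab(40); st("grab")
manip.move_l([*p,.13],max_speed=.2)
b=pol(.03,-60,.062); o,q=best([*b[:2],.13],YAW+np.radians(50)); print(b,q)
manip.reach([*b[:2],.135],o); st()
manip.move_l([*b[:2],.082],max_speed=.12)
print(insert(b,.076,.064,[(0,0),(-.0012,.0012),(.0012,-.0012)])); st()
E
```

```text
open t 7.92 tcp [ 0.5044 -0.0143  0.0655] F [ 0.1 -0.3  0.2] op 1.004 gf 0.0 q6 0.13
False
down t 10.88 tcp [0.4748 0.2359 0.0286] F [ 0.5 -0.  -0.5] op 1.0 gf 0.0 q6 -1.36
grab t 11.56 tcp [0.4744 0.2359 0.0281] F [0.3 1.  0.7] op 0.113 gf 38.4 q6 -1.36
[ 0.53204475 -0.0582777   0.062     ] [-2.48181123e-01 -7.69883572e-02  1.91551751e+00 -4.44089210e-16
  1.30306350e+00  1.45822729e+00]
 t 14.61 tcp [ 0.5319 -0.058   0.1347] F [-0.5  0.4  0.2] op 0.111 gf 38.4 q6 1.46
[0. 0.] hit True z 0.0695 dF [0.5 2.5 2.7] t 15.9
[-1.2  1.2] hit False z 0.0653 dF [3.5 3.3 0.1] t 17.0
(True, array([ 0.53084475, -0.0570777 ]))
 t 16.98 tcp [ 0.531  -0.0568  0.0653] F [ 2.6  2.4 -0.3] op 0.11 gf 39.2 q6 1.46
```

View pics/s1.png

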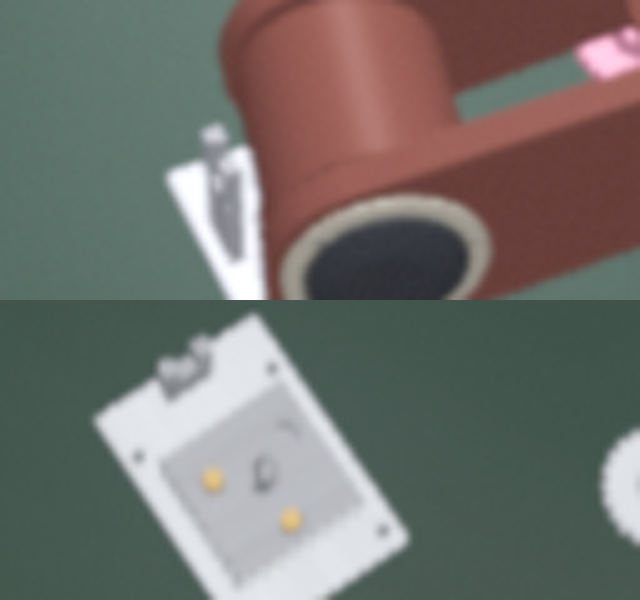

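The top crop shows plug_a standing in bore1 at crop px (213,480), and plug_b has now gone into bore2. I'll release it and look closely at the shaft's flat.

```bash
python3 - <<'E'
from h import *; from d import *
s=manip.observe()["tool_pos"]
manip.let_go(); manip.move_l([s[0],s[1],.14],max_speed=.2); st()
manip.reach([.45,-.17,.2],manip.observe()["orientation"]) ; st()
T,S=cam("top"),cam("side")
for n,c in(("top",T),("side",S)): np.save(f"{n}1.npy",c["image"])
u=proj(T,[*AX,.095])[0].astype(int);v=proj(S,[*AX,.09])[0].astype(int);print(u,v)
f=lambda c,u,w,h,k:cv2.resize(c["image"][u[1]-h:u[1]+h,u[0]-w:u[0]+w,::-1],None,fx=k,fy=k,interpolation=2)
cv2.imwrite("pics/sh.png",np.hstack([f(T,u,20,20,10),f(S,v,20,20,10)]))
g=cv2.cvtColor(S["image"],cv2.COLOR_RGB2GRAY); print(g[v[1]-8:v[1]+13,v[0]-8:v[0]+9])
E
```

```text
t 18.22 tcp [ 0.5308 -0.0568  0.1397] F [ 0.2 -0.2 -1.3] op 1.004 gf 0.0 q6 1.46
 t 18.88 tcp [ 0.4496 -0.1693  0.1982] F [ 0.1 -0.4  0.5] op 1.007 gf 0.0 q6 1.19
[291 225] [297 193]
[[119 121 120 121 121 121 121 122 122 122 122 122 124 131 137 144 138]
 [120 120 120 121 121 121 120 121 121 125 132 138 151 166 176 187 176]
 [119 119 120 121 121 122 124 130 138 152 166 175 190 198 203 206 199]
 [120 120 121 124 131 138 150 163 172 189 199 203 206 209 210 211 207]
 [124 130 137 151 166 175 185 191 191 198 207 211 211 211 211 212 211]
 [152 166 177 191 198 195 189 192 195 197 202 207 210 211 211 211 211]
 [196 202 205 209 207 193 175 173 182 189 191 194 206 211 211 211 211]
 [218 217 214 213 208 189 164 154 158 167 174 186 204 211 211 211 212]
 [217 216 213 213 209 188 160 145 145 149 162 186 206 212 212 211 215]
 [196 197 206 211 209 189 160 144 142 144 158 187 207 213 213 212 215]
 [167 175 200 210 208 189 160 143 141 143 156 187 206 212 213 209 205]
 [152 166 195 209 207 188 158 143 141 143 157 185 205 212 212 202 185]
 [160 174 198 210 206 183 155 142 140 143 156 186 205 212 210 193 168]
 [183 196 206 211 206 181 151 142 142 143 156 185 205 212 209 192 168]
 [204 208 211 212 207 180 159 154 152 151 157 185 205 212 211 203 185]
 [210 212 212 212 206 184 174 175 173 168 163 185 206 212 213 210 204]
 [210 212 212 212 207 186 168 167 172 170 166 187 205 212 213 213 212]
 [210 211 212 212 208 191 169 160 162 165 176 197 208 212 213 213 213]
 [209 210 212 212 211 205 194 185 182 186 198 207 211 211 213 213 213]
 [209 210 210 212 212 213 212 210 208 207 211 213 213 212 211 213 213]
 [209 209 210 211 213 218 221 222 220 215 213 214 213 212 212 212 212]]
```

View pics/sh.png

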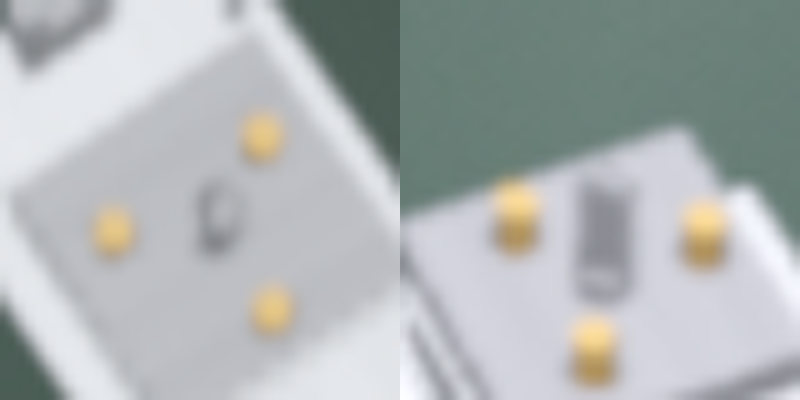

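All three plugs stand in their bores, at top crop px (113,232), (263,137) and (272,310). In the side view the flat is the dark stripe at (604,230). It faces the side camera almost squarely, and the strip at the left of the shaft in the top view agrees, so the flat normal is at about 88° in the world. I'll pinch across the flat.

```bash
sed -i 's/^AX=.*/AX=np.array([.5050,-.0442])/' d.py
python3 - <<'E'
from h import *; from d import *
a=np.radians(88); n=lambda a:np.array([np.cos(a),np.sin(a)])
p=AX-.0019*n(a); o,q=best([*p,.1],a); print(q)
manip.reach([*p,.14],o); print(manip.move_l([*p,.081],max_speed=.12,until_force=10)); st("down")
manip.grab(60); s=st("grab"); print(np.round(s["torque"],3))
E
```

```text
[-2.37913232e-01 -1.11607319e-01  2.00158594e+00 -8.88178420e-16
  1.25161403e+00  1.36778968e+00]
False
down t 20.26 tcp [ 0.5054 -0.0468  0.0817] F [-0.4  0.4  0.5] op 0.999 gf 0.0 q6 1.37
grab t 20.93 tcp [ 0.5054 -0.0447  0.0814] F [0.6 5.9 1.4] op 0.119 gf 58.6 q6 1.37
[ 0.795 -0.098  0.021]
```

```bash
sed -i 's/^AX=.*/AX=np.array([.5052,-.0428])/' d.py
python3 - <<'E'
from h import *; from d import *
n=lambda a:np.array([np.cos(a),np.sin(a)])
q0=manip.observe()["joints"]
k=min((-1,0,1),key=lambda k:np.linalg.norm((R.from_rotvec(ori(np.radians(88)+k*np.pi)).inv()*R.from_rotvec(manip.observe()["orientation"])).as_rotvec()))
for d in np.linspace(88,32.23,8):
    a=np.radians(d); p=AX-.0019*n(a)
    manip.move_l([*p,.081],ori(a+k*np.pi),max_speed=.01)
    s=st(f"{d:.0f}"); print("   ",np.round(s["torque"],2))
y=R.from_rotvec(s["orientation"]).as_matrix()[:,1]; print("closing angle",np.degrees(np.arctan2(y[1],y[0]))%180)
E
```

```text
88 t 21.22 tcp [ 0.5054 -0.0446  0.0814] F [-1.2  1.5  2.9] op 0.118 gf 58.8 q6 1.37
    [0.13 0.06 0.01]
80 t 21.51 tcp [ 0.5052 -0.0446  0.0814] F [-0.   1.4  4.5] op 0.121 gf 58.8 q6 1.51
    [ 0.32  0.11 -0.03]
72 t 21.8 tcp [ 0.505  -0.0445  0.0814] F [-0.4  1.7  5. ] op 0.122 gf 59.0 q6 1.64
    [ 0.4   0.17 -0.04]
64 t 22.09 tcp [ 0.5048 -0.0444  0.0814] F [-0.7  2.9  4.8] op 0.124 gf 59.0 q6 1.78
    [ 0.35  0.05 -0.06]
56 t 22.38 tcp [ 0.5046 -0.0442  0.0814] F [0.1 2.8 5. ] op 0.122 gf 59.0 q6 1.92
    [ 0.45  0.06 -0.03]
48 t 22.68 tcp [ 0.5044 -0.044   0.0814] F [-0.5  3.8  5.5] op 0.118 gf 59.0 q6 2.06
    [ 0.44  0.05 -0.01]
40 t 22.97 tcp [ 0.5043 -0.0438  0.0814] F [0.5 2.7 5.7] op 0.119 gf 59.0 q6 2.2
    [ 0.53 -0.06 -0.04]
32 t 23.26 tcp [ 0.5042 -0.0436  0.0814] F [1.2 3.  5.5] op 0.121 gf 59.0 q6 2.34
    [ 0.61 -0.11 -0.1 ]
closing angle 32.65161629534998
```

```bash
python3 - <<'E'
from h import *; from d import *
n=lambda a:np.array([np.cos(a),np.sin(a)])
s=manip.observe(); y=R.from_rotvec(s["orientation"]).as_matrix()[:,1]; k=0 if y[0]>0 else 1
manip.let_go(); p=AX-.0015*n(YAW)
manip.move_l([*p,.082],ori(YAW+k*np.pi),max_speed=.03); manip.hold(.1); st("open")
manip.grab(60); manip.hold(.2); s=st("regrab"); print(np.round(s["torque"],3))
y=R.from_rotvec(s["orientation"]).as_matrix()[:,1]; print("closing angle",np.degrees(np.arctan2(y[1],y[0]))%180)
manip.let_go(); manip.move_l([*p,.15],max_speed=.2); st()
manip.reach([.45,-.17,.2],manip.observe()["orientation"]) ; st()
T,S=cam("top"),cam("side")
for nm,c in(("top",T),("side",S)): np.save(f"{nm}2.npy",c["image"])
u=proj(T,[*AX,.095])[0].astype(int);v=proj(S,[*AX,.09])[0].astype(int);print(u,v)
f=lambda c,u,w,h,k:cv2.resize(c["image"][u[1]-h:u[1]+h,u[0]-w:u[0]+w,::-1],None,fx=k,fy=k,interpolation=2)
pu=(373,229);ps=(308,154)
cv2.imwrite("pics/sh2.png",np.vstack([np.hstack([f(T,u,20,15,10),f(S,v,20,15,10)]),np.hstack([f(T,pu,20,15,10),f(S,ps,20,15,10)])]))
E
```

```text
open t 24.32 tcp [ 0.504  -0.0436  0.0821] F [-0.5 -0.2 -0.2] op 1.003 gf 0.0 q6 2.35
regrab t 25.19 tcp [ 0.5041 -0.0435  0.0822] F [0.6 1.3 0.2] op 0.121 gf 58.6 q6 2.35
[ 0.173 -0.094  0.058]
closing angle 32.23309035523269
 t 26.4 tcp [ 0.504  -0.0436  0.1501] F [-1.3  0.4 -0.5] op 0.998 gf 0.0 q6 2.35
 t 27.03 tcp [ 0.4493 -0.1695  0.1982] F [ 0.3 -0.6 -0.5] op 1.0 gf 0.0 q6 2.06
[291 226] [297 194]
```

View pics/sh2.png

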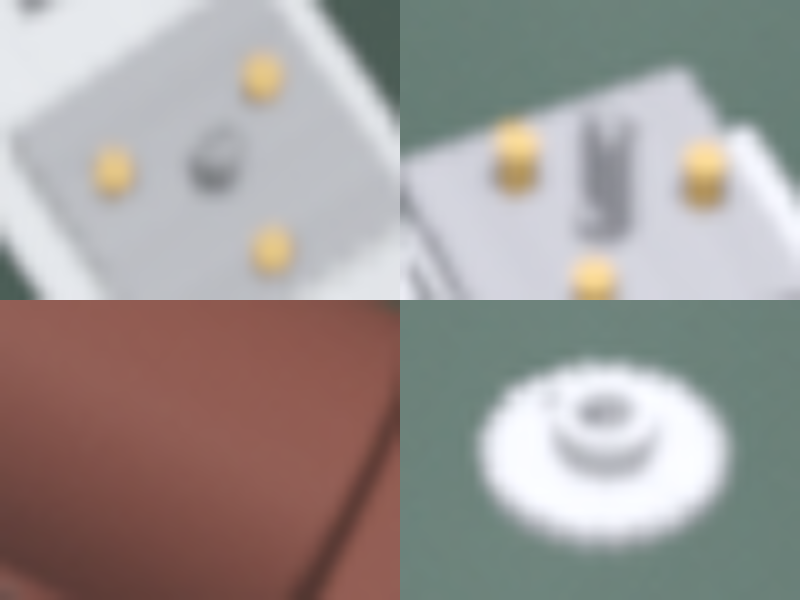

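The flat now faces up-left towards the fork, around top crop px (205,145). The pinch width reads slightly wide, so I'll check squareness by pinching at ±5° and averaging the opening.

```bash
python3 - <<'E'
from h import *; from d import *
n=lambda a:np.array([np.cos(a),np.sin(a)])
y=R.from_rotvec(manip.observe()["orientation"]).as_matrix()[:,1]; k=0 if y[0]>0 else 1
p=AX-.0015*n(YAW)
def avg():
    v=[]
    for _ in range(12): manip.hold(.016); v.append(manip.observe()["opening"])
    return np.mean(v),np.std(v)
manip.reach([*p,.12],ori(YAW+k*np.pi)); 
for d in(5,-5,0):
    o=ori(YAW+np.radians(d)+k*np.pi)
    manip.move_l([*p,.082],o,max_speed=.15 if d==5 else .03)
    manip.grab(60); w=avg(); s=manip.observe(); print(d,np.round(w,4),"Tz",round(s["torque"][2],3),"t",round(s["clock"],1))
    yy=R.from_rotvec(s["orientation"]).as_matrix()[:,1]; print("  ang",np.degrees(np.arctan2(yy[1],yy[0]))%180)
    if d: manip.let_go()
E
```

```text
5 [0.1206 0.0017] Tz -0.028 t 29.1
  ang 37.23166211337062
-5 [0.1224 0.0019] Tz 0.079 t 31.0
  ang 27.23487767559351
0 [0.121  0.0025] Tz 0.017 t 32.8
  ang 32.23259970266221
```

The openings are equal, so the pads pull the flat square, and the last pinch left it aligned with the fork. I'll release and measure the pulley.

```bash
python3 - <<'E'
from h import *; from d import *
np.set_printoptions(precision=4,suppress=True,linewidth=150)
T,S=cam("top"),cam("side")  # calibration only; images from the first look
bias={"top":AX-[.5045,-.0455],"side":np.zeros(2)}
for n,c,(u,v) in(("top",T,(373,229)),("side",S,(308,154))):
    im=cv2.imread(f"pics/{n}0.png")[:,:,::-1]; g=im.min(2); m=np.zeros(g.shape,bool); m[v-17:v+18,u-17:u+18]=1
    b=max(blobs((g>165)&m)); ct=max(cv2.findContours(b[2].astype(np.uint8),0,cv2.CHAIN_APPROX_NONE)[0],key=len)[:,0]
    w=plane(c,ct,.006)[:,:2]; e=cv2.fitEllipse((w*1000).astype(np.float32)); print(n,b[0],e,"corr",np.array(e[0])/1000+bias[n])
    if n=="top": print(g[v-10:v+5,u-8:u+10])
    else: print(g[v-8:v+2,u-8:u+9])
print("screw top",plane(T,(376.6,222.8),.016),"side",plane(S,(303.2,149),.016))
E
```

```text
top 440 ((503.7315673828125, -296.69561767578125), (72.09146118164062, 72.86111450195312), 41.73713302612305) corr [ 0.5044 -0.294 ]
[[145 183 203 212 220 221 222 222 221 221 221 212 205 205 173 131 104  79]
 [195 211 220 222 224 225 224 224 224 224 224 220 220 218 204 188 160 108]
 [218 222 224 224 224 224 224 224 224 224 220 213 217 221 221 216 193 141]
 [223 224 224 223 224 224 223 223 223 222 212 194 202 219 225 223 210 178]
 [224 224 223 223 222 222 223 223 224 222 213 194 195 218 225 225 222 206]
 [224 223 223 220 214 218 221 222 220 218 217 212 211 222 226 226 225 218]
 [223 223 221 213 206 215 217 209 198 192 201 213 222 226 227 226 226 222]
 [223 223 217 203 208 216 201 175 149 138 159 193 218 226 227 227 226 224]
 [223 221 210 192 213 214 174 122  94  93 120 164 206 224 227 226 226 224]
 [223 220 204 185 212 212 160  93  73  78 107 151 197 222 227 226 224 224]
 [223 220 205 184 208 213 173 115  81  79 108 158 202 223 227 225 224 224]
 [223 222 210 189 199 214 200 164 131 118 141 181 214 226 226 225 224 224]
 [224 223 217 196 187 206 214 204 192 181 192 209 223 227 225 224 2
[... 375 characters left out ...]
215 224 237 240 239 239 238 239 239 238 236 227 211 201 168]
 [222 232 225 222 238 240 228 215 210 213 224 239 247 244 240 233 208]
 [238 239 226 225 235 223 197 182 181 184 199 226 244 247 247 245 236]
 [245 245 238 235 237 219 179 163 173 179 194 224 242 243 244 247 246]
 [248 247 241 226 232 230 206 194 196 201 216 236 241 234 240 246 247]
 [247 247 239 214 211 225 228 227 226 229 233 235 227 221 237 246 248]
 [247 247 240 210 189 198 210 218 220 220 218 210 201 215 238 247 248]
 [248 248 242 222 192 180 185 190 193 192 190 183 191 221 242 248 248]
 [248 247 246 236 212 190 181 179 178 179 179 184 206 233 246 248 249]]
screw top [[ 0.5205 -0.3077  0.016 ]] side [[ 0.5213 -0.3022  0.016 ]]
```

```bash
python3 - <<'E'
from h import *; from d import *
s=manip.observe()["tool_pos"]; manip.let_go(); manip.move_l([s[0],s[1],.15],max_speed=.2)
p=np.array([.5046,-.2938]); a=np.radians(60.7)
# choose the half-turn whose placing pose also has a good last joint
for k in(-1,0,1):
    q1=manip.solve_ik([*p,.05],ori(a+k*np.pi)); q2=manip.solve_ik([*AX,.1],ori(a+np.radians(61.5)+k*np.pi)); print(k,None if q1 is None else q1[5],None if q2 is None else q2[5])
o,q=best([*p,.05],a)
manip.reach([*p,.06],o); st()
print(manip.move_l([*p,.0105],max_speed=.1,until_force=8)); st("down")
manip.grab(90); st("grab")
manip.move_l([*p,.10],max_speed=.15); s=st("up")
S=cam("side"); T=cam("top"); np.save("side3.npy",S["image"]); v=proj(S,[*p,.1])[0].astype(int); print(v)
cv2.imwrite("pics/pl.png",cv2.resize(S["image"][max(v[1]-35,0):v[1]+35,v[0]-40:v[0]+40,::-1],None,fx=8,fy=8,interpolation=2))
E
```

```text
-1 1.4274959732010215 0.777407417811327
0 -1.714096680388772 -2.3641852357784656
1 1.4274959732010224 0.777407417811327
 t 35.17 tcp [ 0.5043 -0.2928  0.0591] F [0.2 0.1 0.1] op 1.003 gf 0.0 q6 1.43
False
down t 35.82 tcp [ 0.5048 -0.2937  0.0106] F [ 0.3 -0.2  0.6] op 1.0 gf 0.0 q6 1.43
grab t 36.37 tcp [ 0.5053 -0.2943  0.0116] F [ 0.7 -0.1  4.7] op 0.349 gf 89.8 q6 1.43
up t 37.12 tcp [ 0.5037 -0.2932  0.0986] F [ 0.4  0.7 -1.4] op 0.351 gf 89.2 q6 1.43
[308 130]
```

View pics/pl.png

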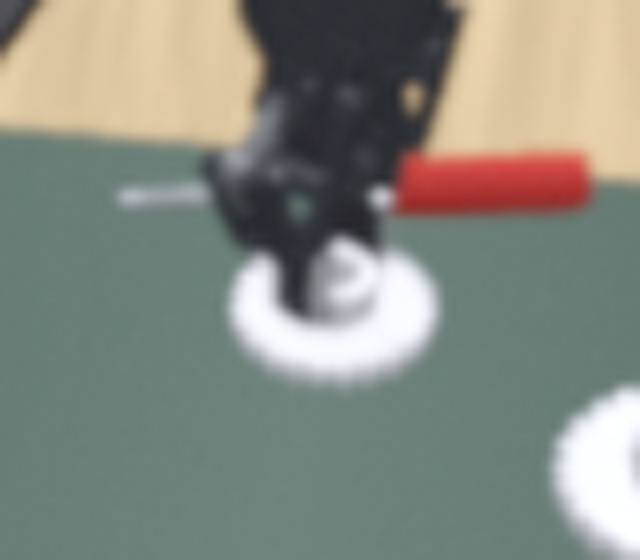

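The pulley is held by the hub at crop px (340,280) and sits level. I'll place it on the shaft.

```bash
python3 - <<'E'
from h import *; from d import *
o=ori(YAW+np.pi/2-np.pi)
manip.move_l([.5046,-.2938,.145],max_speed=.2)
manip.reach([*AX,.145],o); manip.move_l([*AX,.124],max_speed=.08); s=st("above")
yy=R.from_rotvec(s["orientation"]).as_matrix()[:,1]; print(np.degrees(np.arctan2(yy[1],yy[0]))%180-90)
print(manip.move_l([*AX,.089],max_speed=.03,until_force=8)); s=st("on shaft"); print(np.round(s["torque"],2))
E
```

```text
above t 38.99 tcp [ 0.5045 -0.0431  0.1227] F [ 0.5 -0.4 -1. ] op 0.352 gf 89.3 q6 0.78
32.17487479180248
False
on shaft t 40.31 tcp [ 0.5057 -0.0427  0.0893] F [ 4.2  2.9 -0.9] op 0.352 gf 89.4 q6 0.78
[ 0.4  -0.72 -0.03]
```

```bash
python3 - <<'E'
from h import *; from d import *
n=np.array([np.cos(YAW),np.sin(YAW)]); p=AX+.0013*n
manip.move_l([*p,.089],max_speed=.02); st("shifted")
f0=manip.observe()["wrist_force"][2]
for z in(.087,.085,.083,.0815,.080,.0785,.077,.0755,.074):
    manip.move_l([*p,z],max_speed=.02,until_force=20); manip.hold(.12); s=st(f"{z}")
    if s["wrist_force"][2]-f0>17: break
S=cam("side"); T=cam("top")
E
```

```text
shifted t 40.56 tcp [ 0.5057 -0.0423  0.0886] F [ 1.5  0.8 -0.4] op 0.354 gf 89.4 q6 0.78
0.087 t 40.92 tcp [ 0.5063 -0.0423  0.0874] F [-1.4 -0.5  2.7] op 0.349 gf 89.8 q6 0.78
0.085 t 41.29 tcp [ 0.5064 -0.0422  0.0853] F [-1.4  0.1  4.7] op 0.347 gf 90.0 q6 0.78
0.083 t 41.66 tcp [ 0.5066 -0.0422  0.0835] F [-0.8 -0.2  6.5] op 0.351 gf 90.1 q6 0.78
0.0815 t 42.02 tcp [ 0.5068 -0.0422  0.0822] F [-1.9 -0.1  7.1] op 0.348 gf 90.3 q6 0.78
0.08 t 42.39 tcp [ 0.5073 -0.0423  0.0816] F [-2.3  0.6 10.2] op 0.351 gf 90.6 q6 0.78
0.0785 t 42.76 tcp [ 0.5084 -0.0425  0.0816] F [-3.2  0.4 14.8] op 0.35 gf 91.2 q6 0.78
0.077 t 43.12 tcp [ 0.5089 -0.0426  0.0815] F [-6.1  0.8 21.8] op 0.35 gf 92.0 q6 0.78
```

```bash
python3 - <<'E'
from h import *; from d import *
n=np.array([np.cos(YAW),np.sin(YAW)]); p=AX+.0008*n
manip.move_l([*p,.0783],max_speed=.01); manip.hold(.8); s=st("final"); print(np.round(s["torque"],2))
yy=R.from_rotvec(s["orientation"]).as_matrix(); print(np.degrees(np.arctan2(yy[1,1],yy[0,1]))%180-90, yy[2,2])
manip.hold(.5); s=st("still")
if abs(s["tool_pos"][2]-.0816)<.0006 and 11<s["wrist_force"][2]<25: print(manip.finish_job())
E
```

```text
final t 44.32 tcp [ 0.5081 -0.0427  0.0816] F [-3.8  0.1 15.2] op 0.348 gf 91.2 q6 0.78
[0.2  0.71 0.01]
32.23314581304176 -0.9999898646030712
still t 44.82 tcp [ 0.508  -0.0427  0.0816] F [-2.5  0.3 16.2] op 0.347 gf 91.2 q6 0.78
the job is handed in; nothing more can be done
None
```

I handed the job in at 44.8 s: both plugs are in their bores, the flat faces the fork, and the arm is still gripping the pulley and pressing it down with about 16 N. Its height reading stopped 6 mm lower, which fits the plate being on its stop, but I had used all 10 picture views, so that and the screw's position on the flat are judged from force and position readings only.

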